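Square the remote into its charging dock and start the charge

ROBOT

A 6-joint arm with a two-finger parallel gripper is mounted at the origin on the work surface. World frame = base frame: x ahead of the robot, y to its left, z up, the work surface at z = 0. Lengths are in m, angles in rad, forces in N, time in s.
With the tool pointing down it reaches from about 0.375 to 0.9 m from the base axis. Payload 3.1 kg.
Tool frame: the origin (TCP) lies between the finger pads; the fingertips stand 8 mm ahead of it and the grasp point (between the pads) lies 11 mm behind it; z points along the fingers, y is the line along which they close (so a half turn about z gives the same grasp; the last joint's range is limited). The gripper opens to 87 mm and grips with 3 to 60 N. Pads are 19 mm wide; open, the fingers measure 117 mm over their backs; the gripper's body (75 mm by 190 mm) begins 51 mm behind the grasp point.
Start: joints at [-0.178, 0.527, 1.433, -0, 1.181, -0.178], TCP at [0.625, 0, 0.207] pointing down, gripper open.
Joint ranges: [-3.08, 3.08], [-0.75, 2.2], [0.22, 2.44], [-1.43, 4.57], [0, 2.65], [-2.85, 2.85]. Speed limits (rad/s): [2.79, 2.79, 3.14, 3.14, 3.14, 3.14].

INTERFACE

Orientations are given as a unit quaternion [x, y, z, w].
In Python, from rig import robot gives the robot as it stands.
- The arm moves only by the tool move_arm, never from a script. Its argument "motion" is text: rows parted by semicolons, each of 5 numbers parted by spaces: the opening, from -1 (shut) to 1 (fully open), then the shift along the tool's x, y, z normalised to -1 to 1, where 1 is 0.2 m, then the turn about the tool's z normalised to -1 to 1, where 1 is pi rad. A call has 1 to 12 rows; each row is the pose to reach, as a shift and turn from the pose commanded when the call began, along the tool's axes at that moment, turning the shorter way round; what a row does not reach only later rows make up. A row lasts 1/12 s, in which the tool goes at most 41.7 mm and 7.16 degrees, less where a joint would pass 70% of its speed; a pose out of reach is approached as far as the arm can. A call with a number of a shift or a turn outside -1 to 1 is refused whole. A call with a gripper value outside its range is refused whole. The fingers move at their own pace and stop on an object; "newtons" is the grip in N (left out, the last holds). Time passes only in rows, so rows that repeat a pose let the fingers close. It gives the time, the measured TCP pose, the force, the opening and the grip force at its end, in the units of the state.
- robot.get_obs(): the state, without advancing time (a new reading comes with each control period).
- robot.camera(name): name is "scene" or "side" or "wrist"; returns (picture, depth): 400x640x3 uint8, red, green, blue; 400x640 float32, m along the optical axis (not along the pixel's ray), 0 where there is no reading.
- robot.camera_model(name): a dict with "mtx" (3x3 intrinsics, pixels), "D" ([k1, k2, p1, p2, k3] as OpenCV has them; the pictures are not rectified), "position" and "attitude" of the camera in the world. Camera axes: x right, y down, z forward; pixel columns grow to the right and rows downward; lengths in m; the calibration is good to about 2 mm. A picture is of the moment at which its call begins: read the wrist's pose just before it. camera_model takes no time and is no camera call; for the wrist camera it gives the pose at the moment of the call.
- robot.hand_in(): hands the job in; it is judged then, once.
The state is a dict: "time": time; "q": joint angles; "joint_velocities": joint speeds; "joint_torque": joint torques, N m; "position": TCP position; "tool_rot": TCP orientation; "ft_force": force on the tool from outside, world axes, zero at the start; "moment": the same for the moment, N m; "grip_width": finger opening in m; "grip_force": force on a finger pad.
Only numpy, scipy, OpenCV 4.12 (cv2) and the standard library are available. Lean on these libraries where they do the work, as an engineer would, in place of code of your own. Each camera call takes 0.05 s, during which the arm holds its last target. There are 200 camera calls.

TASK

The remote control is lying askew on its charging dock and is not making contact. Slide it fully home into the dock's corner, its long side flush against the back bar and its end against the side stop, and only then press the red button on the back bar all the way down and let it go to start the charge. Leave the remote seated there face up, and do not disturb the mug, the bowl or the glasses case.

Things in the scene. Friction and masses are not known exactly. Their poses are not given: they have to be found in the camera images.
- dock: Fixed charging dock: light-wood tray with a grey felt pad, 215 mm (x, -105 to +110) by 310 mm (y). Origin at table level; z up, x away from the robot within 0.3 rad. Pad top 10 mm above the table. Two stops, tops 26 mm above the table: back bar along the +x edge, 50 mm deep, inner face at x = +60 mm; side stop along the +y edge, 15 mm thick, inner face at y = +140 mm. The -x and -y edges are open.
- dock_corner (a point): Inner corner of the dock on the pad's top surface, where the inner faces of back bar and side stop meet: (60, 140, 10) mm in the dock's frame, same axes as the dock.
- remote: Loose black remote control, 48 mm (x) by 180 mm (y) by 22 mm high, 0.13 to 0.25 kg. Origin: centre of its underside; z up through the keys; the round red key is near its +y end. Starts flat on the pad, askew by up to 0.35 rad, short of both stops. Seated: +x long side flush with the back bar, +y end touching the side stop, origin at (36, 50, 10) mm in the dock's frame.
- remote_front (a point): Lower corner of the remote at its +x long side and +y end, (24, 90, 0) mm in the remote's frame; it meets dock_corner when the remote is seated.
- remote_rear (a point): Lower corner of the remote at its +x long side and -y end, (24, -90, 0) mm in the remote's frame; it touches the back bar when the remote is seated.
- button (a joint): Red spring push button in a black housing on top of the back bar: its travel in m, 0 = up, 0.006 = fully down; fully down takes 5 N and it springs back by itself. Counts as pressed beyond 4 mm.
- button_top (a point): Centre of the top of the red button cap (cap 28 mm across), at (85, -100) mm in the dock's frame; press straight down here.
- mug: Bystander: white mug, 76 mm across, 85 mm high, beyond the dock's side stop; origin under its centre. Leave alone.
- bowl: Bystander: blue bowl, 100 mm across, 40 mm high, beside the dock's open -y edge; origin under its centre. Leave alone.
- case: Bystander: green glasses case, 58 x 155 x 34 mm, lying behind the back bar; origin under its centre. Leave alone.
Things that resemble listed ones, but are neither listed nor needed, are in the scene too. What is meant by the remote is not blue, pink or yellow, and is the larger of those in its own colour.

How it is judged:
By the outcome, as a careful person would: the job done as asked, in the order asked, and still so for the second after the job is handed in, with the robot touching nothing.
It also fails if it takes over 64 s, if anything falls off the work surface, if the arm or the gripper's body presses on something with over 40 N, if the wrist force passes 120 N, or if a joint passes its speed limit or range.

## Working session

There is one attempt and no reset: what is moved stays moved. The work goes in short steps, Python scripts to look and compute and a tool call to move; the robot and the scene stay as the last step left them, time stands still between calls to the robot, and variables do not carry over. Pictures are saved under pics/ and viewed, at most 10 in all, crops included, and the job is handed in when it is done.

Besides the shell and the picture viewer there is one more tool, called after "Request:" in YAML: its name, and indented under it one key for each argument. move_arm: Moves the arm, as the interface text tells. Its arguments: {"type":"object","properties":{"motion":{"type":"string"},"newtons":{"type":"number"}},"required":["motion"]}

```bash
ls; mkdir -p pics; cat > h.py <<'E'
import numpy as np, cv2
from rig import robot
from scipy.spatial.transform import Rotation as R
def rot(m):
    a=np.array(m["attitude"],float)
    return a if a.shape==(3,3) else R.from_quat(a).as_matrix()
def ray(m,px):
    p=cv2.undistortPoints(np.array(px,float).reshape(-1,1,2),np.array(m["mtx"],float),np.array(m["D"],float)).reshape(-1,2)
    return np.c_[p,np.ones(len(p))]@rot(m).T
def onplane(m,px,z):
    d=ray(m,px);o=np.array(m["position"]);return o+d*((z-o[2])/d[:,2])[:,None]
E
python3 - <<'E'
from h import *
for n in("scene","side","wrist"):
    m=robot.camera_model(n);im,d=robot.camera(n)
    print(n,m)
    cv2.imwrite(f"pics/{n}0.png",im[:,:,::-1]);np.save(f"{n}0.npy",d)
print(robot.get_obs())
E
```

```text
pics
scene {'mtx': array([[506.47000327,   0.        , 320.46427391],
       [  0.        , 506.47000327, 206.34128674],
       [  0.        ,   0.        ,   1.        ]]), 'D': array([0.0243811, 0.       , 0.       , 0.       , 0.       ]), 'position': array([ 0.91200805, -0.49051397,  1.0147545 ]), 'attitude': array([ 0.88682154,  0.35127473, -0.10576615, -0.28101095])}
side {'mtx': array([[491.3605662 ,   0.        , 316.26706266],
       [  0.        , 491.3605662 , 203.57269246],
       [  0.        ,   0.        ,   1.        ]]), 'D': array([-0.04304494,  0.        ,  0.        ,  0.        ,  0.        ]), 'position': array([ 0.07135147, -0.92691463,  0.79287693]), 'attitude': array([ 0.86934177, -0.17718781,  0.07878406, -0.4545794 ])}
wrist {'mtx': array([[316.86085384,   0.        , 317.91330345],
       [  0.        , 316.86085384, 200.10361335],
       [  0.        ,   0.        ,   1.        ]]), 'D': array([-0.02525549,  0.        ,  0.        ,  0.        ,  0.        ]), 'position': array([0.62420924, 0.07951468, 0.38400236]), 'attitude': array([ 9.89476687e-01,  6.05401425e-04, -1.59846436e-03,  1.44682285e-01])}
{'time': 0.15, 'q': array([-1.78480928e-01,  5.28260573e-01,  1.43361504e+00,  1.31325385e-05,
        1.18136579e+00, -1.78490477e-01]), 'joint_velocities': array([-9.03204076e-04, -3.76512894e-03, -3.80668701e-03,  6.59922722e-04,
       -1.89639238e-04,  5.26567724e-05]), 'joint_torque': array([ 9.14956272e-04, -4.40429199e+01, -1.76841742e+01,  6.33679633e-02,
        5.52540855e-02, -1.06930895e-04]), 'position': array([6.24420238e-01, 1.49932800e-04, 2.06489306e-01]), 'tool_rot': array([ 7.07104931e-01,  7.07108151e-01, -4.65181731e-04, -6.80616613e-04]), 'ft_force': array([0.7643988 , 0.23649068, 0.29530317]), 'moment': array([-0.02773693, -0.02019371,  0.02362278]), 'grip_force': 0.0, 'grip_width': 0.08719498068182376}
```

View pics/scene0.png

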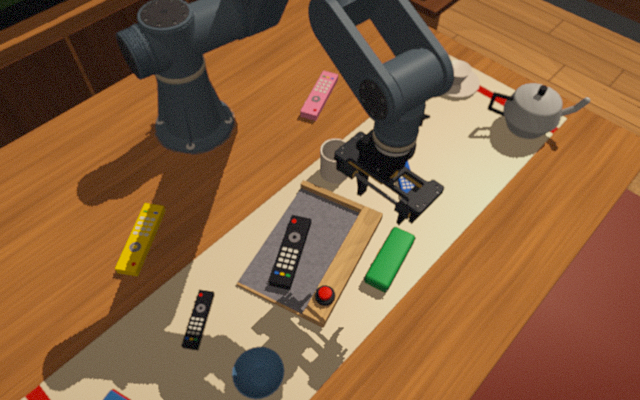

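View pics/wrist0.png

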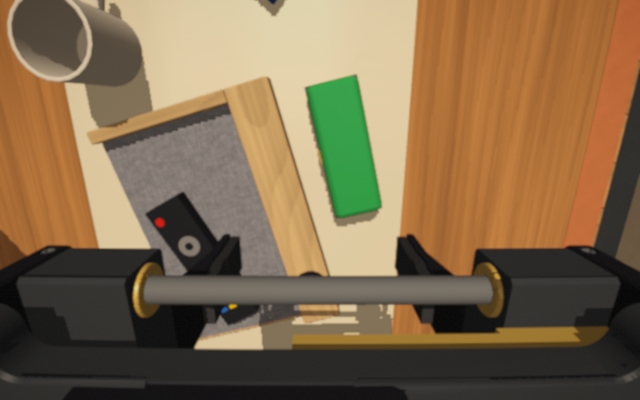

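View pics/side0.png

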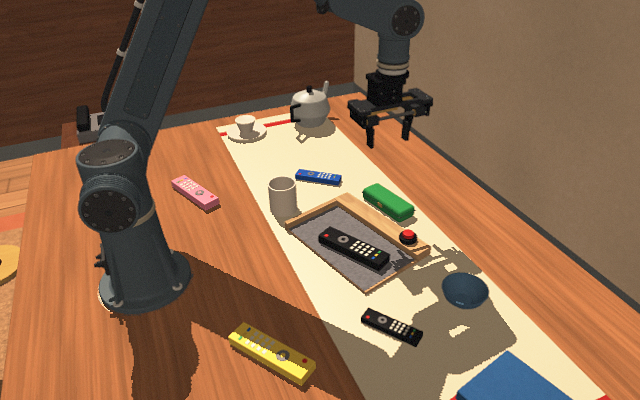

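Candidates in the scene picture:
- Large black remote on the pad, (290,252). It is the larger of the two black ones and lies on the dock.
- Small black remote, (198,320).
- Yellow remote, (140,240).
- Pink remote, (319,95).
- Blue remote, (404,183), also visible in the side view at (318,177).

I choose the one at (290,252). The button is at (325,295), the mug at (333,158), the bowl at (258,372) and the case at (390,258). I'll check the choice in a close crop.

```bash
python3 - <<'E'
from h import *
im=cv2.imread("pics/scene0.png")
c=cv2.resize(im[178:328,220:410],None,fx=4,fy=4,interpolation=cv2.INTER_CUBIC)
for k in range(0,190,20):
    cv2.putText(c,str(220+k),(4*k,10),0,.35,(255,255,0),1);cv2.line(c,(4*k,12),(4*k,18),(255,255,0),1)
for k in range(2,150,20):
    cv2.putText(c,str(178+k),(0,4*k+4),0,.35,(255,255,0),1)
cv2.imwrite("pics/crop1.png",c)
E
```

```text
(no output)
```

View pics/crop1.png

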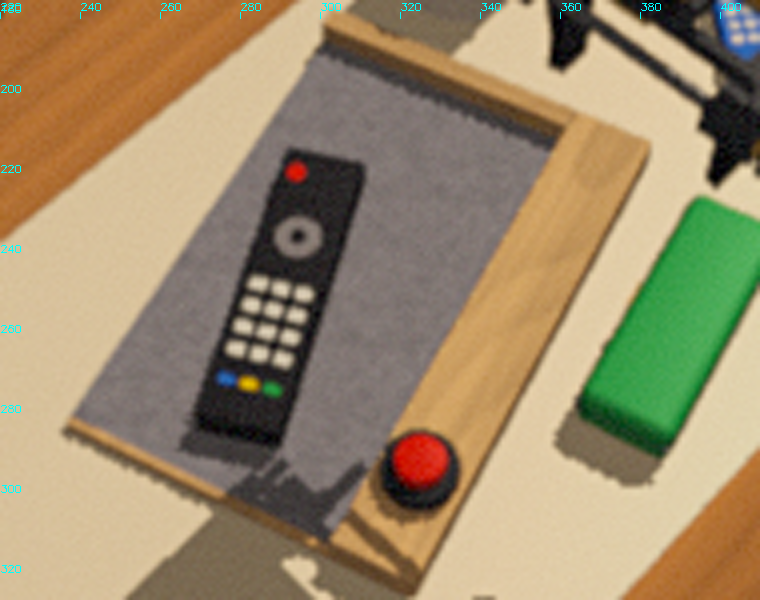

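The crop shows the remote on the pad with its red key at the +y end, crop pixel (297,173). The ring is at (298,237) and the yellow key at (249,384). The bar's outer top corners are at (650,145) and (415,583), and the button is at (420,458). This matches the described remote.

```bash
cat > meas.py <<'E'
from h import *
from scipy.optimize import least_squares
m=robot.camera_model("scene")
f=lambda l:np.array(l,float)/4+[220-.375,178-.375]
P=[((650,145),(110,155,26)),((415,581),(110,-155,26)),((68,430),(-105,-155,10)),((330,537),(60,-155,26)),((330,17),(-105,155,26)),((565,125),(60,140,26))]
W=np.array([onplane(m,f([p]),d[2]/1e3)[0] for p,d in P]);D=np.array([d for _,d in P])/1e3
def T(v,D):
    c,s=np.cos(v[2]),np.sin(v[2]);return D[:,:2]@np.array([[c,s],[-s,c]])+v[:2]
r=least_squares(lambda v:(T(v,D)-W[:,:2]).ravel(),[.62,.05,0],loss="soft_l1",f_scale=.002)
v=r.x;print("dock",v);print(((T(v,D)-W[:,:2])*1e3).round(1))
def todock(w):
    c,s=np.cos(v[2]),np.sin(v[2]);return (w[:,:2]-v[:2])@np.array([[c,-s],[s,c]])
if __name__=="__main__":
    np.save("dock.npy",v)
    print("remote top pts: ring,mid x4,yellow,red, corners -x+y,+x+y,-x-y,+x-y\n",(todock(onplane(m,f([(298,237),(280,290),(274,311),(266,332),(259,353),(249,384),(297,173),(287,150),(365,165),(197,418),(280,432)]),.032))*1e3).round(1))
    im=cv2.cvtColor(cv2.imread("pics/scene0.png"),cv2.COLOR_BGR2HSV)
    red=((im[...,0]<8)|(im[...,0]>172))&(im[...,1]>170)&(im[...,2]>90)
    n,l,s,c=cv2.connectedComponentsWithStats(red[200:320,260:345].astype(np.uint8));print(s[1:],c[1:]+[260,200])
    dd=np.load("scene0.npy");px=np.array([[325,293],[308,234],[294,238],[320,265],[345,235]])
    for p in px:
        q=dd[p[1],p[0]];d=ray(m,[p])[0];w=np.array(m["position"])+d*q;print(p,w.round(4),(todock(w[None])*1e3).round(1))
    print("button world",T(v,np.array([[.085,-.1]])))
E
python3 meas.py
```

```text
dock [ 0.50502737 -0.07089595  0.28550095]
[[-1.1  3.6]
 [ 3.4 -0.8]
 [-2.4 -0.2]
 [ 3.9 -2.2]
 [-4.   4.5]
 [ 0.9 -1.4]]
remote top pts: ring,mid x4,yellow,red, corners -x+y,+x+y,-x-y,+x-y
 [[ -42.7   -2.1]
 [ -35.1  -37.1]
 [ -31.7  -50.3]
 [ -29.2  -63.9]
 [ -26.4  -77. ]
 [ -22.   -96. ]
 [ -63.8   35.8]
 [ -76.7   47.3]
 [ -31.3   58.7]
 [ -36.9 -126.3]
 [   6.6 -113.4]]
[[ 31  18   6   6  24]
 [ 58  86  14  14 152]] [[293.5        220.5       ]
 [324.65131579 292.53947368]]
[325 293] [ 0.6151 -0.1448  0.049 ] [[  84.8 -101.9]]
[308 234] [ 0.4746 -0.0501  0.0146] [[-23.3  28.5]]
[294 238] [ 0.4693 -0.0897  0.0381] [[-39.6  -8. ]]
[320 265] [ 0.549  -0.0888  0.011 ] [[ 37.1 -29.6]]
[345 235] [0.5367 0.0097 0.0088] [[53.1 68.4]]
button world [[ 0.61475045 -0.14290877]]
```

Request:
move_arm:
  motion: "1 -0.655 -1 0.4 0.4091;1 -0.655 -1 0.4 0.4091;1 -0.655 -1 0.4 0.4091;1 -0.655 -1 0.4 0.4091;1 -0.655 -1 0.4 0.4091;1 -0.655 -1 0.4 0.4091;1 -0.655 -1 0.4 0.4091;1 -0.655 -1 0.4 0.4091;1 -0.655 -1 0.4 0.4091;1 -0.655 -1 0.4 0.4091;1 -0.655 -1 0.4 0.4091;1 -0.655 -1 0.4 0.4091"

```text
time: 1.15
position: [0.4249, -0.131, 0.1272]
tool_rot: [0.99, 0.142, -0.0, -0.0]
ft_force: [0.3, 0.5, -0.1]
grip_width: 0.0869
grip_force: 0.0
```

```bash
cat > go.py <<'E'
# usage: go.py dockx docky z(mm) -> normalised shift and turn from the present pose
from h import *; import sys
v=np.load("dock.npy");o=robot.get_obs();M=R.from_quat(o["tool_rot"]).as_matrix();p=np.array(o["position"])
c,s=np.cos(v[2]),np.sin(v[2]);Q=np.array([[c,-s,0],[s,c,0],[0,0,1]])
print("t",round(o["time"],2),"dock pos mm",(Q.T@(p-[*v[:2],0])*1e3).round(1),"F dock",(Q.T@o["ft_force"]).round(1),"q",np.round(o["q"],2))
if len(sys.argv)>3:
    t=Q@(np.array(sys.argv[1:4],float)/1e3)+[*v[:2],0]
    x=M[:,0];a=np.arctan2(x[1],x[0])-v[2]
    print("shift",(M.T@(t-p)/.2).round(4),"turn",round((a+np.pi)%(2*np.pi)/np.pi-1,4))
E
python3 go.py -100 -33 23
```

```text
t 1.15 dock pos mm [-93.8 -35.2 127.2] F dock [ 0.5  0.4 -0.1] q [-0.55  0.42  1.95 -0.    0.76  0.73]
shift [-0.0308 -0.0107  0.521 ] turn -0.0002
```

Request:
move_arm:
  motion: "1 -0.031 -0.01 0.15 0;1 -0.031 -0.01 0.3 0;1 -0.031 -0.01 0.42 0;1 -0.031 -0.01 0.48 0;1 -0.031 -0.01 0.5 0;1 -0.031 -0.01 0.52 0;1 -0.031 -0.01 0.52 0;1 -0.031 -0.01 0.52 0"

```text
time: 1.82
position: [0.419, -0.131, 0.0238]
tool_rot: [0.99, 0.143, 0.0, 0.0]
ft_force: [0.4, 0.2, 0.3]
grip_width: 0.0869
grip_force: 0.0
```

```bash
python3 go.py -30 -33 23
```

```text
t 1.82 dock pos mm [-99.5 -33.5  23.8] F dock [0.4 0.1 0.3] q [-0.56  0.64  2.04 -0.    0.46  0.73]
shift [ 0.3476 -0.0022  0.0041] turn 0.0002
```

Push the long side toward the bar at about 60 mm/s.

Request:
move_arm:
  motion: "1 0.03 0 0 0;1 0.06 0 0 0;1 0.09 0 0 0;1 0.115 0 0 0;1 0.14 0 0 0;1 0.165 0 0 0;1 0.19 0 0 0;1 0.215 0 0 0;1 0.24 0 0 0;1 0.265 0 0 0;1 0.29 0 0 0;1 0.31 0 0 0"

```text
time: 2.82
position: [0.4786, -0.1132, 0.0232]
tool_rot: [0.99, 0.142, 0.0, 0.0]
ft_force: [-0.3, 0.3, 0.2]
grip_width: 0.0871
grip_force: 0.0
```

```bash
python3 go.py -15 -33 23;  python3 - <<'E'
from h import *
im,_=robot.camera("scene");cv2.imwrite("pics/s2.png",cv2.resize(im[178:328,220:410,::-1],None,fx=4,fy=4,interpolation=cv2.INTER_CUBIC))
E
```

```text
t 2.82 dock pos mm [-37.3 -33.2  23.2] F dock [-0.2  0.4  0.2] q [-0.46  0.67  1.9   0.    0.57  0.83]
shift [ 0.1115 -0.0007  0.0011] turn 0.0
```

View pics/s2.png

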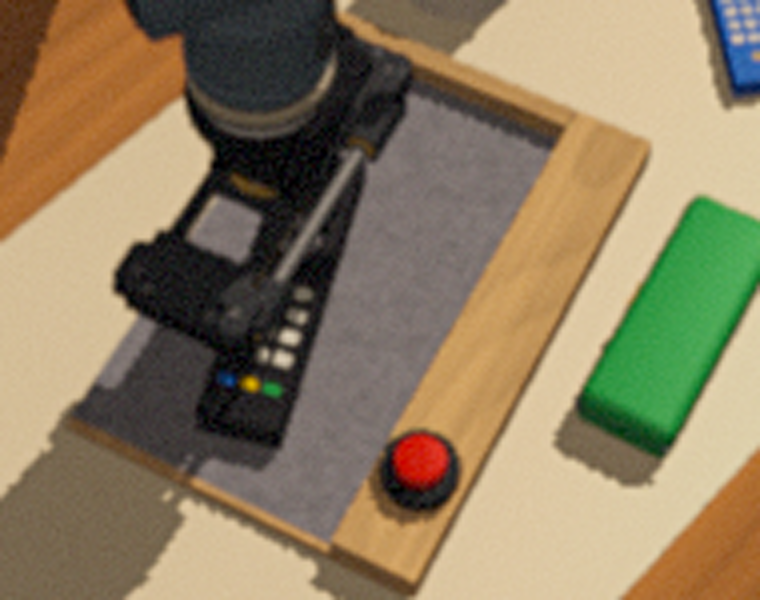

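The remote has not visibly moved: the yellow key is still at crop (250,384), and the force reads about zero. I need to see where the fingers are.

```bash
 python3 - <<'E'
from h import *
v=np.load("dock.npy")
out=[]
a,_=robot.camera("side");b,_=robot.camera("wrist")
o=robot.get_obs();M=R.from_quat(o["tool_rot"]).as_matrix();p=np.array(o["position"])
m=robot.camera_model("side");Rc=rot(m)
a=np.ascontiguousarray(a[:,:,::-1])
pts=np.array([p+M@np.array([0,y,z]) for y in(-.05,0,.05) for z in(0.008,)])
uv=cv2.projectPoints((pts-m["position"])@Rc,np.zeros(3),np.zeros(3),m["mtx"],m["D"])[0].reshape(-1,2);print(uv)
c=cv2.resize(a[180:305,270:460],None,fx=4,fy=4,interpolation=cv2.INTER_CUBIC)
for u in uv: cv2.circle(c,tuple(int(k) for k in (u-[270,180])*4),4,(255,0,255),-1)
cv2.imwrite("pics/side2.png",c);cv2.imwrite("pics/wrist2.png",b[:,:,::-1])
E
```

```text
[[338.33051797 240.6153682 ]
 [351.84204068 250.61985889]
 [366.09645073 261.17213681]]
```

View pics/side2.png

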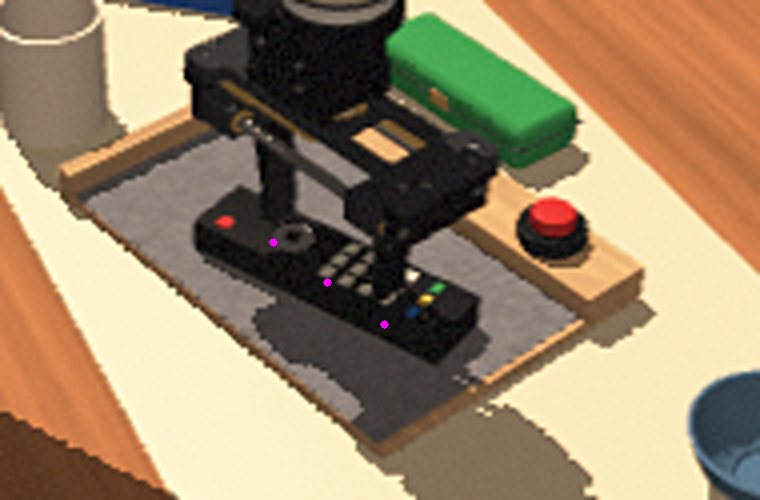

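The side view shows the fingertips standing over the remote's top, around crop (278,225) and (388,275), with the remote unmoved. The tips look higher than the model says, so I'll check with depth.

```bash
 python3 - <<'E'
from h import *
o=robot.get_obs();M=R.from_quat(o["tool_rot"]).as_matrix();p=np.array(o["position"])
for n in("side","scene","wrist"):
    im,d=robot.camera(n);m=robot.camera_model(n)
    g=np.stack(np.meshgrid(np.arange(640),np.arange(400)),-1).reshape(-1,2)
    w=np.array(m["position"])+ray(m,g)*d.reshape(-1,1)
    t=(w-p)@M*1e3;ok=(d.ravel()>0)&(np.abs(t[:,0])<16)&(np.abs(t[:,1])<75)&(np.abs(t[:,1])>30)&(t[:,2]>-45)&(t[:,2]<25)
    t=t[ok];print(n,len(t))
    for z in range(-45,25,5):
        s=t[(t[:,2]>=z)&(t[:,2]<z+5)]
        for q in(s[s[:,1]<0],s[s[:,1]>0]):
            if len(q)>2:print(z,len(q),"x",q[:,0].min().round(),q[:,0].max().round(),"y",q[:,1].min().round(),q[:,1].max().round(),end=" | ")
        print()
    if n=="side":
        c=cv2.resize(im[215:275,310:400,::-1],None,fx=8,fy=8,interpolation=cv2.INTER_CUBIC);cv2.imwrite("pics/side3.png",np.clip(c.astype(float)*2.5,0,255).astype(np.uint8))
E
```

```text
side 535
-45 19 x -11.0 11.0 y -55.0 -40.0 | -45 15 x -11.0 10.0 y 45.0 55.0 | 
-40 12 x -10.0 10.0 y -53.0 -42.0 | -40 9 x -11.0 9.0 y 47.0 54.0 | 
-35 17 x -13.0 11.0 y -51.0 -43.0 | -35 16 x -11.0 11.0 y 46.0 55.0 | 
-30 13 x -11.0 11.0 y -51.0 -42.0 | -30 13 x -11.0 11.0 y 46.0 54.0 | 
-25 15 x -10.0 11.0 y -52.0 -42.0 | -25 18 x -12.0 13.0 y 43.0 56.0 | 
-20 10 x -11.0 9.0 y -50.0 -42.0 | -20 10 x -10.0 12.0 y 42.0 54.0 | 
-15 46 x -15.0 14.0 y -73.0 -30.0 | -15 22 x -10.0 15.0 y 31.0 74.0 | 
-10 63 x -16.0 15.0 y -75.0 -30.0 | -10 98 x -13.0 16.0 y 30.0 74.0 | 
-5 24 x -12.0 -3.0 y 34.0 73.0 | 
0 28 x -14.0 -2.0 y 31.0 74.0 | 
5 25 x -13.0 -1.0 y 32.0 74.0 | 
10 59 x -16.0 -3.0 y 31.0 75.0 | 
15 3 x -15.0 -7.0 y 30.0 45.0 | 

scene 260
-45 4 x -1.0 4.0 y -44.0 -41.0 | 
-40 3 x -3.0 0.0 y -43.0 -41.0 | 

-30 3 x -5.0 9.0 y -48.0 -42.0 | 
-25 5 x -7.0 9.0 y -48.0 -41.0 | 
-20 5 x -5.0 8.0 y -50.0 -41.0 | 
-15 46 x -11.0 16.0 y -69.0 -30.0 | -15 68 x -8.0 16.0 y 32.0 75.0 | 
-10 43 x -11.0 15.0 y -74.0 -31.0 | -10 45 x -8.0 16.0 y 31.0 75.0 | 
-5 3 x 11.0 16.0 y -69.0 -50.0 | 
0 5
[... 160 characters left out ...]
1.0 y -55.0 -44.0 | -45 180 x -1.0 11.0 y 42.0 53.0 | 
-40 170 x -4.0 11.0 y -54.0 -44.0 | -40 171 x -4.0 11.0 y 42.0 52.0 | 
-35 155 x -7.0 11.0 y -53.0 -44.0 | -35 164 x -6.0 11.0 y 42.0 52.0 | 
-30 163 x -10.0 11.0 y -53.0 -44.0 | -30 159 x -9.0 11.0 y 42.0 51.0 | 
-25 141 x -10.0 10.0 y -53.0 -44.0 | -25 141 x -10.0 11.0 y 42.0 52.0 | 
-20 121 x -11.0 10.0 y -53.0 -44.0 | -20 121 x -10.0 10.0 y 42.0 51.0 | 
-15 613 x -16.0 16.0 y -74.0 -30.0 | -15 401 x -10.0 16.0 y 30.0 75.0 | 
-10 2018 x -16.0 16.0 y -75.0 -30.0 | -10 1937 x -13.0 16.0 y 30.0 75.0 | 
-5 82 x 11.0 16.0 y -75.0 -55.0 | 
0 70 x 11.0 16.0 y -75.0 -54.0 | 
5 63 x 12.0 16.0 y -75.0 -55.0 | 
10 144 x 11.0 16.0 y -75.0 -53.0 |
```

View pics/side3.png

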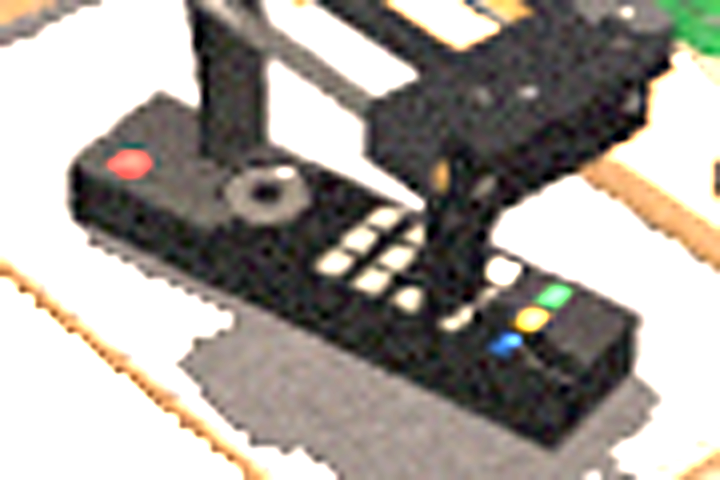

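Request:
move_arm:
  motion: "1 0 0 -0.1 0;1 0 0 -0.25 0;1 0 0 -0.4 0;1 0 0 -0.5 0;1 0 0 -0.5 0;1 0 0 -0.5 0"

```text
time: 3.62
position: [0.4783, -0.1137, 0.1242]
tool_rot: [0.99, 0.142, 0.001, 0.001]
ft_force: [-0.2, -0.1, 0.7]
grip_width: 0.0868
grip_force: 0.0
```

```bash
cat > tips.py <<'E'
from h import *
import sys
lo=float(sys.argv[1])
o=robot.get_obs();M=R.from_quat(o["tool_rot"]).as_matrix();p=np.array(o["position"]);print(o["grip_width"],p)
for n in("side","wrist"):
    im,d=robot.camera(n);m=robot.camera_model(n)
    g=np.stack(np.meshgrid(np.arange(640),np.arange(400)),-1).reshape(-1,2)
    w=np.array(m["position"])+ray(m,g)*d.reshape(-1,1)
    t=(w-p)@M*1e3;ok=(d.ravel()>0)&(np.abs(t[:,0])<16)&(np.abs(t[:,1])<75)&(np.abs(t[:,1])>=lo)&(t[:,2]>-35)&(t[:,2]<25)
    t=t[ok];print(n)
    for z in range(-35,25,3):
        s=t[(t[:,2]>=z)&(t[:,2]<z+3)]
        if len(s):print(z,len(s),s[:,:2].min(0).round(),s[:,:2].max(0).round())
E
python3 tips.py 30
```

```text
0.08679620663434422 [ 0.47830949 -0.11368146  0.12419354]
side
-35 23 [-11. -49.] [13. 54.]
-32 17 [-10. -51.] [ 3. 53.]
-29 17 [-12. -50.] [13. 53.]
-26 21 [-11. -50.] [11. 55.]
-23 20 [-10. -51.] [12. 53.]
-20 20 [ -9. -52.] [11. 53.]
-17 5 [ -8. -47.] [11. 51.]
wrist
-35 192 [ -4. -54.] [10. 51.]
-32 191 [ -7. -54.] [10. 51.]
-29 196 [ -8. -54.] [11. 51.]
-26 191 [-10. -54.] [11. 51.]
-23 174 [-11. -54.] [10. 51.]
-20 158 [-11. -53.] [10. 50.]
-17 163 [-11. -54.] [10. 51.]
-14 26 [-11. -53.] [ 9. 50.]
```

Open, the fingertips end at tool z ≈ −13 mm instead of +8 mm. I'll measure them shut too.

Request:
move_arm:
  motion: "-1 0 0 0 0;-1 0 0 0 0;-1 0 0 0 0;-1 0 0 0 0;-1 0 0 0 0;-1 0 0 0 0;-1 0 0 0 0;-1 0 0 0 0;-1 0 0 0 0;-1 0 0 0 0"
  newtons: 10

```text
time: 4.55
position: [0.478, -0.1133, 0.1233]
tool_rot: [0.99, 0.142, 0.0, 0.0]
ft_force: [-0.3, -0.4, 0.2]
grip_width: 0.0282
grip_force: 0.0
```

```bash
python3 tips.py 0
```

```text
0.028186778883472367 [ 0.4779773  -0.11332944  0.1233137 ]
side
-35 19 [-11. -24.] [12. 24.]
-32 22 [-11. -20.] [13. 25.]
-29 20 [-11. -22.] [ 8. 25.]
-26 20 [-11. -23.] [11. 24.]
-23 21 [-10. -24.] [ 9. 24.]
-20 19 [-12. -22.] [12. 24.]
-17 7 [ -8. -17.] [12. 21.]
wrist
-35 106 [ -5. -22.] [11. 20.]
-32 124 [ -5. -22.] [11. 20.]
-29 113 [  2. -22.] [11. 20.]
-26 107 [ -9. -22.] [11. 20.]
-23 113 [ -5. -21.] [11. 20.]
-20 90 [-10. -22.] [11. 20.]
-17 46 [-11. -21.] [11. 20.]
```

Tips end about 14 mm behind the TCP at any opening, so they passed just over the remote. To compensate, I'll aim for TCP z ≈ 4 mm, which puts the tip at about 18 mm. Go back, reopen and descend.

Request:
move_arm:
  motion: "1 -0.15 0 0 0;1 -0.315 0 0 0;1 -0.315 0 0.1 0;1 -0.315 0 0.2 0;1 -0.315 0 0.3 0;1 -0.315 0 0.4 0;1 -0.315 0 0.5 0;1 -0.315 0 0.55 0;1 -0.315 0 0.57 0;1 -0.315 0 0.59 0;1 -0.315 0 0.59 0;1 -0.315 0 0.59 0"

```text
time: 5.65
position: [0.4178, -0.1313, 0.0056]
tool_rot: [0.99, 0.142, 0.0, 0.0]
ft_force: [0.4, -0.5, -0.5]
grip_width: 0.0857
grip_force: 0.0
```

```bash
python3 go.py -60 -33 4
```

```text
t 5.65 dock pos mm [-100.7  -33.4    5.6] F dock [ 0.2 -0.6 -0.5] q [-0.56  0.68  2.05 -0.    0.41  0.72]
shift [ 0.2033 -0.0018  0.0083] turn 0.0001
```

Request:
move_arm:
  motion: "1 0.03 0 0.005 0;1 0.06 0 0.005 0;1 0.09 0 0.005 0;1 0.11 0 0.005 0;1 0.13 0 0.005 0;1 0.15 0 0.005 0;1 0.17 0 0.005 0;1 0.19 0 0.005 0;1 0.21 0 0.005 0;1 0.23 0 0.005 0;1 0.25 0 0.005 0;1 0.25 0 0.005 0"

```text
time: 6.65
position: [0.4668, -0.1172, 0.0043]
tool_rot: [0.99, 0.142, 0.001, 0.001]
ft_force: [-0.2, 0.4, 0.1]
grip_width: 0.0868
grip_force: 0.0
```

```bash
python3 go.py -10 -33 4;  python3 - <<'E'
from h import *
im,_=robot.camera("scene");cv2.imwrite("pics/s3.png",cv2.resize(im[178:328,220:410,::-1],None,fx=4,fy=4,interpolation=cv2.INTER_CUBIC))
E
```

```text
t 6.65 dock pos mm [-49.7 -33.6   4.3] F dock [-0.   0.4  0.1] q [-0.48  0.7   1.94  0.    0.5   0.81]
shift [ 0.1986 -0.0032  0.0017] turn 0.0001
```

View pics/s3.png

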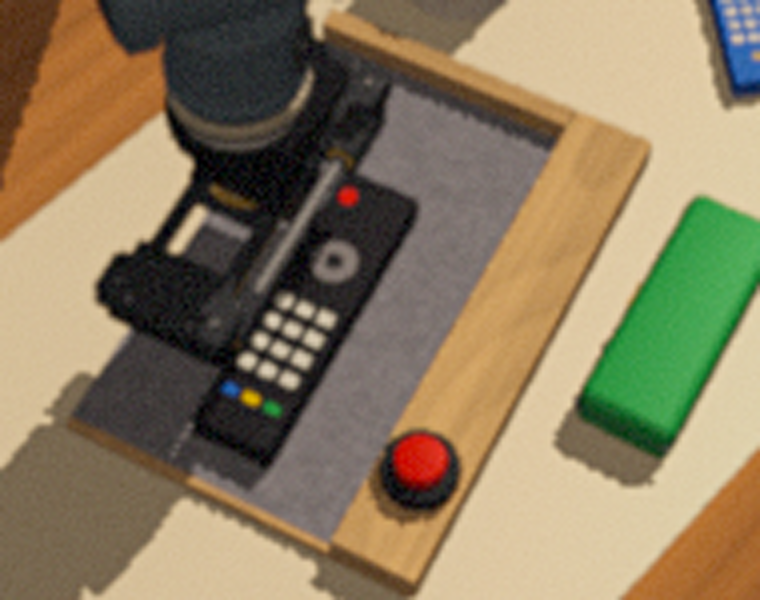

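The fingers now push the remote and it has turned parallel to the bar (ring at crop (335,260), yellow key at (250,397)). Continue to the bar.

Request:
move_arm:
  motion: "1 0.025 0 0 0;1 0.05 0 0 0;1 0.075 0 0 0;1 0.1 0 0 0;1 0.125 0 0 0;1 0.15 0 0 0;1 0.17 0 0 0;1 0.19 0 0 0;1 0.205 0 0 0;1 0.22 0 0 0;1 0.23 0 0 0;1 0.24 0 0 0"

```text
time: 7.7
position: [0.5115, -0.1034, 0.0042]
tool_rot: [0.99, 0.142, -0.0, -0.0]
ft_force: [-1.5, -0.5, 1.1]
grip_width: 0.0871
grip_force: 0.5
```

```bash
python3 go.py 4 -33 4
```

```text
t 7.7 dock pos mm [ -2.9 -33.    4.2] F dock [-1.5 -0.1  1.1] q [-0.41  0.72  1.83 -0.    0.58  0.87]
shift [ 0.0346 -0.0001  0.0012] turn 0.0
```

Request:
move_arm:
  motion: "1 0.005 0 0 0;1 0.01 0 0 0;1 0.015 0 0 0;1 0.015 0 0 0"

```text
time: 8.03
position: [0.5146, -0.1026, 0.0043]
tool_rot: [0.99, 0.142, 0.0, 0.0]
ft_force: [0.8, -0.4, 0.3]
grip_width: 0.087
grip_force: 0.2
```

```bash
python3 go.py
```

```text
t 8.03 dock pos mm [  0.3 -33.1   4.3] F dock [ 0.6 -0.6  0.3] q [-0.41  0.73  1.83  0.    0.59  0.88]
```

Request:
move_arm:
  motion: "1 0.005 0 0 0;1 0.01 0 0 0;1 0.015 0 0 0;1 0.015 0 0 0"

```text
time: 8.37
position: [0.5153, -0.1017, 0.0043]
tool_rot: [0.99, 0.142, -0.002, -0.001]
ft_force: [-6.7, -2.6, 4.1]
grip_width: 0.087
grip_force: 3.1
```

```bash
python3 go.py
```

```text
t 8.37 dock pos mm [  1.2 -32.4   4.3] F dock [-7.1 -0.6  4.1] q [-0.41  0.73  1.82 -0.    0.6   0.88]
```

Flush with the bar: contact is at TCP x = 1.2 mm with 7 N. Back off, lift, shut, and go round to the −y end.

Request:
move_arm:
  motion: "1 -0.04 0 0 0;1 -0.1 0 0 0;1 -0.1 0 -0.15 0;-1 -0.1 0 -0.3 0;-1 -0.1 0 -0.35 0;-1 0 0.15 -0.35 0;-1 0.1 0.35 -0.35 0;-1 0.19 0.5 -0.35 0;-1 0.19 0.6 -0.35 0;-1 0.19 0.6 -0.35 0;-1 0.19 0.6 -0.35 0;-1 0.19 0.6 -0.35 0"

```text
time: 9.37
position: [0.5862, -0.2051, 0.0734]
tool_rot: [0.99, 0.142, -0.001, -0.001]
ft_force: [-0.2, 0.5, -0.1]
grip_width: 0.0351
grip_force: 0.0
```

```bash
python3 go.py 40 -152 4; python3 - <<'E'
from h import *
im,_=robot.camera("scene");cv2.imwrite("pics/s4.png",im[:,:,::-1])
v=np.load("dock.npy");m=robot.camera_model("scene")
b=im.max(2).astype(int);mask=((b<70)).astype(np.uint8)
# remote keys: bright/colour blobs on the dock near the bar
c,s=np.cos(v[2]),np.sin(v[2]);A=np.array([[c,-s],[s,c]])
h=cv2.cvtColor(im,cv2.COLOR_RGB2HSV)
for nm,k in dict(red=((h[...,0]<8)|(h[...,0]>172))&(h[...,1]>150),green=(abs(h[...,0].astype(int)-65)<15)&(h[...,1]>110),yellow=(abs(h[...,0].astype(int)-25)<6)&(h[...,1]>170)&(h[...,2]>150),blue=(abs(h[...,0].astype(int)-110)<10)&(h[...,1]>120)).items():
    k=(k&(h[...,2]>70)).astype(np.uint8);n,l,st,ce=cv2.connectedComponentsWithStats(k)
    for i in range(1,n):
        d=(onplane(m,[ce[i]],.032)[0,:2]-v[:2])@A*1e3
        if 3<=st[i,4]<200 and -105<d[0]<110 and -155<d[1]<155: print(nm,st[i,4],ce[i].round(1),d.round(1))
E
```

```text
t 9.37 dock pos mm [  40.1 -151.6   73.4] F dock [-0.1  0.6 -0.1] q [-0.52  0.69  1.55  0.    0.9   0.77]
shift [1.000e-04 2.800e-03 3.472e-01] turn -0.0
red 5 [327.8 233.6] [21.6 40.5]
red 163 [324.8 292.6] [ 80.7 -93.9]
green 19 [308.7 289.3] [  46.8 -102.6]
```

Request:
move_arm:
  motion: "-1 0 0 0.1 0;-1 0 0 0.2 0;-1 0 0 0.28 0;-1 0 0 0.32 0;-1 0 0 0.345 0;-1 0 0 0.345 0;-1 0 0 0.345 0"

```text
time: 10.0
position: [0.5877, -0.2059, 0.0057]
tool_rot: [0.99, 0.143, 0.0, 0.0]
ft_force: [0.2, -0.0, 1.0]
grip_width: 0.0005
grip_force: 0.0
```

```bash
python3 go.py 40 -60 4
```

```text
t 10.0 dock pos mm [  41.3 -152.9    5.7] F dock [ 0.2 -0.1  1. ] q [-0.52  0.8   1.57  0.    0.78  0.77]
shift [-0.0064 -0.4644  0.0082] turn 0.0002
```

Request:
move_arm:
  motion: "-1 0 -0.04 0 0;-1 0 -0.08 0 0;-1 0 -0.11 0 0;-1 0 -0.14 0 0;-1 0 -0.17 0 0;-1 0 -0.2 0 0;-1 0 -0.23 0 0;-1 0 -0.26 0 0;-1 0 -0.29 0 0;-1 0 -0.32 0 0;-1 0 -0.35 0 0;-1 0 -0.38 0 0"

```text
time: 11.0
position: [0.5659, -0.1327, 0.0052]
tool_rot: [0.99, 0.142, -0.0, -0.0]
ft_force: [0.2, -2.0, 1.7]
grip_width: 0.0006
grip_force: 0.7
```

```bash
python3 go.py 40 -56 4
```

```text
t 11.0 dock pos mm [ 41.  -76.4   5.2] F dock [-0.4 -2.   1.7] q [-0.42  0.76  1.68  0.    0.7   0.86]
shift [-0.0051 -0.1022  0.0059] turn 0.0
```

Request:
move_arm:
  motion: "-1 0 -0.025 0 0;-1 0 -0.05 0 0;-1 0 -0.07 0 0;-1 0 -0.085 0 0;-1 0 -0.1 0 0;-1 0 -0.11 0 0;-1 0 -0.115 0 0"

```text
time: 11.58
position: [0.5594, -0.1109, 0.0051]
tool_rot: [0.99, 0.142, -0.0, -0.0]
ft_force: [0.1, -0.1, -0.7]
grip_width: 0.0002
grip_force: 0.4
```

```bash
python3 go.py
```

```text
t 11.58 dock pos mm [ 40.9 -53.7   5.1] F dock [ 0.  -0.2 -0.7] q [-0.39  0.75  1.71  0.    0.68  0.89]
```

Request:
move_arm:
  motion: "-1 0 -0.005 0 0;-1 0 -0.01 0 0;-1 0 -0.015 0 0;-1 0 -0.015 0 0"

```text
time: 11.92
position: [0.5586, -0.1081, 0.0052]
tool_rot: [0.99, 0.142, -0.0, -0.0]
ft_force: [0.2, 0.5, 0.3]
grip_width: 0.0009
grip_force: 0.1
```

```bash
python3 go.py
```

```text
t 11.92 dock pos mm [ 40.9 -50.8   5.2] F dock [0.3 0.4 0.3] q [-0.39  0.75  1.71  0.    0.68  0.9 ]
```

Request:
move_arm:
  motion: "-1 0 -0.005 0 0;-1 0 -0.01 0 0;-1 0 -0.015 0 0;-1 0 -0.015 0 0"

```text
time: 12.25
position: [0.5578, -0.1052, 0.0052]
tool_rot: [0.99, 0.142, -0.0, -0.0]
ft_force: [0.4, 0.5, -0.4]
grip_width: 0.0003
grip_force: 0.0
```

```bash
python3 go.py
```

```text
t 12.25 dock pos mm [ 40.9 -47.7   5.2] F dock [ 0.5  0.4 -0.4] q [-0.38  0.75  1.72  0.    0.67  0.9 ]
```

Request:
move_arm:
  motion: "-1 0 -0.005 0 0;-1 0 -0.01 0 0;-1 0 -0.015 0 0;-1 0 -0.02 0 0;-1 0 -0.02 0 0"

```text
time: 12.67
position: [0.5593, -0.1048, 0.006]
tool_rot: [0.99, 0.143, 0.002, 0.003]
ft_force: [1.3, -8.7, -1.7]
grip_width: 0.0005
grip_force: 4.5
```

```bash
python3 go.py; python3 - <<'E'
from h import *
im,_=robot.camera("side");cv2.imwrite("pics/side5.png",cv2.resize(im[180:305,270:460,::-1],None,fx=4,fy=4,interpolation=cv2.INTER_CUBIC))
E
```

```text
t 12.67 dock pos mm [ 42.6 -47.8   6. ] F dock [-1.2 -8.7 -1.7] q [-0.38  0.75  1.72 -0.    0.67  0.91]
```

View pics/side5.png

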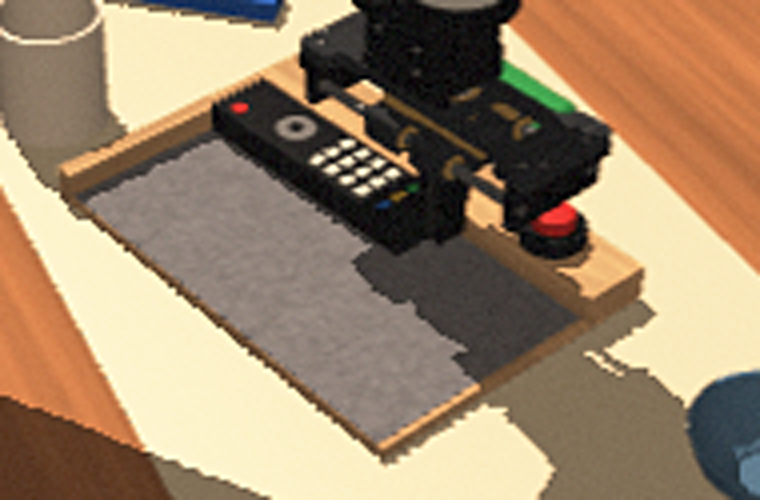

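The remote is in the corner: its end is against the side stop at crop (215,110), with 8.7 N at TCP y = −47.8. Next I'll push the long side once more to be sure both ends are flush.

Request:
move_arm:
  motion: "-1 0 0.04 0 0;-1 0 0.08 0 0;-1 0 0.08 -0.15 0;1 0 0.08 -0.3 0;1 -0.1 0 -0.38 0;1 -0.25 -0.15 -0.38 0;1 -0.37 -0.3 -0.38 0;1 -0.37 -0.39 -0.38 0;1 -0.37 -0.39 -0.38 0;1 -0.37 -0.39 -0.38 0;1 -0.37 -0.39 -0.38 0;1 -0.37 -0.39 -0.38 0"

```text
time: 13.72
position: [0.4658, -0.0488, 0.0813]
tool_rot: [0.99, 0.142, 0.001, 0.001]
ft_force: [0.8, 0.2, -0.3]
grip_width: 0.0525
grip_force: 0.0
```

```bash
python3 go.py -30 30 4; python3 tips.py 30 | head -1
```

```text
t 13.72 dock pos mm [-31.5  32.3  81.3] F dock [ 0.8 -0.1 -0.3] q [-0.34  0.54  1.94  0.    0.67  0.94]
shift [0.0066 0.0109 0.3867] turn -0.0002
0.05250034522494309 [ 0.46575634 -0.04878227  0.08132718]
```

Request:
move_arm:
  motion: "1 0 0.01 0.1 0;1 0 0.01 0.2 0;1 0 0.01 0.3 0;1 0 0.01 0.35 0;1 0 0.01 0.385 0;1 0.03 0.01 0.385 0;1 0.06 0.01 0.385 0;1 0.09 0.01 0.385 0;1 0.12 0.01 0.385 0;1 0.14 0.01 0.385 0;1 0.15 0.01 0.385 0;1 0.16 0.01 0.385 0"

```text
time: 14.82
position: [0.4957, -0.0404, 0.0047]
tool_rot: [0.99, 0.143, 0.0, 0.0]
ft_force: [-0.4, 0.5, -0.1]
grip_width: 0.0871
grip_force: 0.0
```

Request:
move_arm:
  motion: "1 0.005 0 0 0;1 0.01 0 0 0;1 0.015 0 0 0;1 0.015 0 0 0"

```text
time: 15.15
position: [0.4973, -0.0395, 0.0042]
tool_rot: [0.99, 0.142, -0.001, -0.0]
ft_force: [-2.1, 0.3, 0.9]
grip_width: 0.0871
grip_force: 0.6
```

```bash
python3 go.py
```

```text
t 15.15 dock pos mm [ 1.4 32.3  4.2] F dock [-1.9  0.9  0.9] q [-0.3   0.71  1.89 -0.    0.54  0.98]
```

Request:
move_arm:
  motion: "1 0.005 0 0 0;1 0.01 0 0 0;1 0.012 0 0 0;1 0.012 0 0 0"

```text
time: 15.48
position: [0.4976, -0.0388, 0.0042]
tool_rot: [0.99, 0.142, -0.003, -0.001]
ft_force: [-4.9, -2.5, 4.4]
grip_width: 0.0871
grip_force: 3.2
```

```bash
python3 go.py
```

```text
t 15.48 dock pos mm [ 1.9 32.9  4.2] F dock [-5.4 -1.   4.4] q [-0.3   0.71  1.89 -0.    0.55  0.99]
```

Request:
move_arm:
  motion: "1 -0.05 0 0 0;1 -0.12 0 0 0;1 -0.12 0 -0.15 0;-1 -0.12 0 -0.3 0;-1 -0.12 0.15 -0.45 0;-1 0 0.3 -0.55 0;-1 0.15 0.45 -0.55 0;-1 0.3 0.6 -0.55 0;-1 0.42 0.66 -0.55 0;-1 0.42 0.66 -0.55 0;-1 0.42 0.66 -0.55 0;-1 0.42 0.66 -0.55 0"

```text
time: 16.48
position: [0.6165, -0.1413, 0.1134]
tool_rot: [0.99, 0.142, -0.001, -0.001]
ft_force: [-0.6, 0.5, -0.1]
grip_width: 0.0351
grip_force: 0.0
```

```bash
python3 go.py 85 -100 70; python3 - <<'E'
from h import *
v=np.load("dock.npy");c,s=np.cos(v[2]),np.sin(v[2]);A=np.array([[c,-s],[s,c]])
tiles=[]
for cam,(r,cc) in dict(scene=((178,328),(220,410)),side=((180,305),(270,460))).items():
    im,d=robot.camera(cam);m=robot.camera_model(cam)
    tiles.append(cv2.resize(im[r[0]:r[1],cc[0]:cc[1],::-1],None,fx=4 if 0 else 2.1,fy=2.1*1 if 0 else 2.1,interpolation=cv2.INTER_CUBIC))
    h=cv2.cvtColor(im,cv2.COLOR_RGB2HSV);H=h[...,0].astype(int)
    for nm,k in dict(red=((H<8)|(H>172))&(h[...,1]>150),green=(abs(H-65)<15)&(h[...,1]>110),blue=(abs(H-110)<10)&(h[...,1]>120)).items():
        n,l,st,ce=cv2.connectedComponentsWithStats((k&(h[...,2]>70)).astype(np.uint8))
        for i in range(1,n):
            q=(onplane(m,[ce[i]],.032)[0,:2]-v[:2])@A*1e3
            if 3<=st[i,4]<200 and -105<q[0]<110 and -155<q[1]<155: print(cam,nm,st[i,4],q.round(1))
tiles=[cv2.copyMakeBorder(t,0,320-t.shape[0],0,0,cv2.BORDER_CONSTANT) for t in tiles]
cv2.imwrite("pics/final.png",np.hstack(tiles))
E
```

```text
t 16.48 dock pos mm [ 87.1 -99.  113.4] F dock [-0.4  0.6 -0.1] q [-0.4   0.65  1.49  0.    1.    0.88]
shift [-0.0102  0.0056  0.2168] turn 0.0001
scene red 53 [ 89.  -92.6]
side red 12 [ 26.9 126.6]
side red 96 [ 96.2 -89.7]
side green 6 [ 51.9 -12.8]
side blue 6 [ 26.4 -12.4]
```

View pics/final.png

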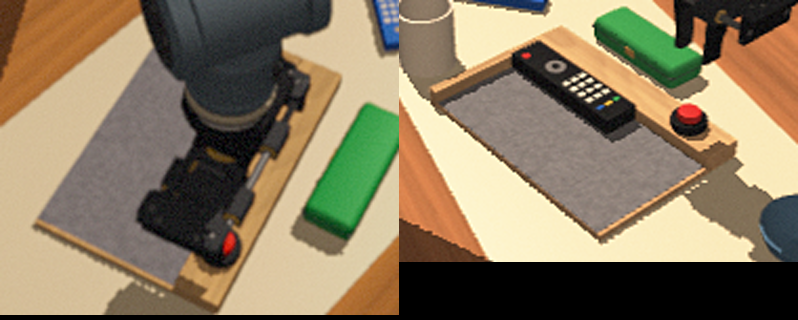

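The side view shows the remote seated along the bar with its end at the stop, face up; its red key is at tile (525,57). Now the button: shut fully and hover, then press.

Request:
move_arm:
  motion: "-1 -0.01 0.006 0.1 0;-1 -0.01 0.006 0.2 0;-1 -0.01 0.006 0.28 0;-1 -0.01 0.006 0.33 0;-1 -0.01 0.006 0.36 0;-1 -0.01 0.006 0.36 0;-1 -0.01 0.006 0.36 0;-1 -0.01 0.006 0.36 0"

```text
time: 17.25
position: [0.6172, -0.1439, 0.0432]
tool_rot: [0.99, 0.142, 0.001, 0.0]
ft_force: [-0.3, -0.8, 0.2]
grip_width: 0.0006
grip_force: 0.0
```

```bash
python3 go.py 85 -100 29
```

```text
t 17.25 dock pos mm [  87.1 -101.7   43.2] F dock [-0.5 -0.7  0.2] q [-0.41  0.75  1.53  0.    0.86  0.88]
shift [-0.0104 -0.0085  0.0712] turn 0.0001
```

Request:
move_arm:
  motion: "-1 -0.01 -0.008 0.02 0;-1 -0.01 -0.008 0.035 0;-1 -0.01 -0.008 0.045 0;-1 -0.01 -0.008 0.055 0;-1 -0.01 -0.008 0.055 0"

```text
time: 17.67
position: [0.614, -0.1427, 0.0311]
tool_rot: [0.99, 0.142, -0.0, -0.0]
ft_force: [-0.7, 0.6, 2.6]
grip_width: 0.0006
grip_force: 1.2
```

```bash
python3 go.py 85 -100 29
```

```text
t 17.67 dock pos mm [ 84.3 -99.5  31.1] F dock [-0.5  0.8  2.6] q [-0.41  0.76  1.54  0.    0.84  0.88]
shift [0.0034 0.0023 0.0106] turn 0.0
```

Contact at 2.6 N. Press on until it bottoms.

Request:
move_arm:
  motion: "-1 0 0 0.01 0;-1 0 0 0.02 0;-1 0 0 0.03 0;-1 0 0 0.03 0;-1 0 0 0.03 0"

```text
time: 18.08
position: [0.6141, -0.1427, 0.027]
tool_rot: [0.99, 0.142, -0.0, 0.0]
ft_force: [-3.3, 1.4, 12.6]
grip_width: 0.0005
grip_force: 6.3
```

12.6 N with travel stalled, so the button has bottomed. Release and lift well clear.

Request:
move_arm:
  motion: "-1 0 0 -0.02 0;-1 0 0 -0.1 0;-1 0 0 -0.25 0;-1 0 0 -0.4 0;-1 0 0 -0.55 0;-1 0 0 -0.7 0;-1 0 0 -0.8 0;-1 0 0 -0.8 0;-1 0 0 -0.8 0"

```text
time: 18.83
position: [0.6151, -0.1432, 0.1863]
tool_rot: [0.99, 0.142, 0.001, 0.001]
ft_force: [-0.9, 0.2, -1.3]
grip_width: 0.0003
grip_force: 0.0
```

```bash
python3 - <<'E'
from h import *
m=robot.camera_model("side");im,_=robot.camera("side")
h=cv2.cvtColor(im,cv2.COLOR_RGB2HSV);H=h[...,0].astype(int)
v=np.load("dock.npy");c,s=np.cos(v[2]),np.sin(v[2]);A=np.array([[c,-s],[s,c]])
n,l,st,ce=cv2.connectedComponentsWithStats(((((H<8)|(H>172))&(h[...,1]>150))&(h[...,2]>70)).astype(np.uint8))
for i in range(1,n):
    q=(onplane(m,[ce[i]],.032)[0,:2]-v[:2])@A*1e3
    if 3<=st[i,4]<200 and -105<q[0]<110 and -155<q[1]<155: print(st[i,4],q.round(1))
# outline of remote's top vs corner: raw pixel colours along pad direction, checked in dock frame
o=robot.get_obs();print(o["time"],o["position"],o["ft_force"].round(1))
E
```

```text
11 [ 27. 126.]
95 [ 96.1 -89.6]
18.8833 [ 0.61382875 -0.14262972  0.18463216] [ 0.   0.4 -0. ]
```

The remote is unmoved and the button is back up, so I'm handing in.

```bash
python3 -c "
from rig import robot
print(robot.hand_in())"
```

```text
the job is handed in; nothing more can be done
None
```

The remote is seated face up in the dock's corner, touching both stops; the button was then pressed to the bottom (12.6 N) and released, the arm never went near the mug, bowl or case, and the job was handed in at about 19 s, with no verdict returned.

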